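Seat a porcelain tile and wedge up its end for painting

ROBOT

A 6-joint arm with a two-finger parallel gripper is mounted at the origin on the work surface. World frame = base frame: x ahead of the robot, y to its left, z up, the work surface at z = 0. Lengths are in m, angles in rad, forces in N, time in s.
With the tool pointing down it reaches from about 0.35 to 0.85 m from the base axis. Payload 8.1 kg.
Tool frame: the origin (TCP) lies between the finger pads; the fingertips stand 11 mm ahead of it and the grasp point (between the pads) lies 8 mm behind it; y points along the fingers, x is the direction in which the jaws open and shut, and the axes are right-handed (so a half turn about y gives the same grasp; the last joint's range is limited). The gripper opens to 93 mm and grips with 3 to 60 N. Pads are 15 mm wide; open, the fingers measure 128 mm over their backs; the gripper's body (75 mm by 188 mm) begins 65 mm behind the grasp point.
Start: joints at [-1.252, 0.13, 1.488, -0, 1.523, -0.085], TCP at [0.236, -0.552, 0.23] pointing down, gripper open.
Joint ranges: [-2.96, 2.96], [-0.89, 2.26], [0.02, 2.5], [-1.34, 4.48], [0, 2.73], [-2.66, 2.66]. Speed limits (rad/s): [2.39, 2.39, 2.79, 3.14, 3.14, 3.14].

INTERFACE

Orientations are given as a rotation vector (axis times angle).
In Python, from plant import readout, optics, robot gives the robot as it stands.
- The arm moves only by the shell command python3 -m creep 'ROWS' [FORCE]. ROWS is JSON, a list that holds one entry, the list of rows, each a list of 7 numbers: the closure, from 0 (fully open) to 1 (shut), then the shift along the tool's x, y, z in cm, then the turn, a rotation vector about the tool's x, y, z in degrees. In form: [[[grip, x, y, z, wx, wy, wz], ...]]. A call has exactly 8 rows; each row shifts and turns the pose as measured when the row begins, along the tool's axes as they then stand; what a row does not reach is not made up. A row lasts 1/10 s, in which the tool goes at most 50 mm and 8.59 degrees, less where a joint would pass 70% of its speed; a pose out of reach is approached as far as the arm can. A call is refused whole if a number of a shift passes 5 or a number of a turn 8.59, either way. A call with a gripper value outside its range is refused whole. The fingers move at their own pace and stop on an object; FORCE is the grip in N (left out, the last holds). Time passes only in rows, so rows that do not move let the fingers close, or fill a call up. It gives the time, the measured TCP pose, the force and the opening at its end, in the units of the state.
- readout.read_state(): the state, without advancing time (a new reading comes with each control period).
- optics.read_camera(name): name is "scene" or "top" or "wrist"; returns a dict with "frame" (480x640x3 uint8, red, green, blue), "depth" (480x640 float32, m along the optical axis (not along the pixel's ray), 0 where there is no reading), "intrinsics" (3x3 intrinsics, pixels), "R" (3x3) and "t" (3): a world point X has camera coordinates R X + t. Camera axes: x right, y down, z forward; pixel columns grow to the right and rows downward; lengths in m; the calibration is good to about 2 mm. A picture is of the moment at which its call begins.
- robot.close_job(): hands the job in, once; it reports no verdict.
The state is a dict: "t": time; "q": joint angles; "dq": joint speeds; "joint_torque": joint torques, N m; "tool_pos": TCP position; "orientation": TCP orientation; "force": force on the tool from outside, world axes, zero at the start; "wrist_torque": the same for the moment, N m; "opening": finger opening in m.
Only numpy, scipy, OpenCV 4.12 (cv2) and the standard library are available. Lean on these libraries where they do the work, as an engineer would, in place of code of your own. Each camera call takes 0.05 s, during which the arm holds its last target. There are 200 camera calls.

TASK

Lay the porcelain tile flat in the pocket of the blue painting board, face up, and let go of it. Then take the wooden wedge by its orange handle, set it on the board's bare end and push it along the channel, nose first, under the tile until that end of the tile stands about 5 mm clear of its ledges while the far end stays down in the pocket. Finish holding the wedge there in the gripper, flat on the board and under the tile's load, with nothing else lifting the tile, and leave everything else on the table where it is.

Things in the scene. Friction and masses are not known exactly. Their poses are not given: they have to be found in the camera images.
- tile: White porcelain tile, 110 (its x) x 52 (y) x 16 mm thick, about 0.2 kg, with two blue stripes and three small diamonds on its upper face. It starts lying flat on the table, face up. Origin: centre of its underside; z points up out of the painted face. Either end may face the wedge.
- board: Blue painting board fixed to the table: a plate 8 mm thick, 110 mm wide (y), from x = -165 to +70 mm of its origin, which lies on the table under the pocket's centre. The pocket takes the tile lengthwise along x. The near end (x = -165 to -67 mm) is bare, with two thin white lines along the wedge's way; the wedge slides on this plate in +x.
- pocket (a point): Pocket centre at the ledge tops, 14 mm above the table, where the centre of the tile's underside belongs; axes as the board's. Inside 114 x 56 mm (2 mm play all round); walls 7 mm high above the ledges. Inner faces: far wall x = +57, sides y = +-28 mm. The middle 58 mm of both sides is open for fingers. Near end: two stops, x = -57 to -67 mm, 38 mm apart.
- channel (a point): Point on the plate's top (8 mm above the table) at x = -62 mm of the board, in the gap between the near stops: mouth of the wedge's channel. Axes as the board's. The channel runs in +x under the tile between two aluminium ledges 6 mm high (y = +-17 to +-25 mm, as long as the pocket) that carry the tile: 34 mm wide.
- wedge: Dark wooden wedge with upright orange handle, 111 mm long, 24 mm wide, about 0.09 kg, standing flat on the table. Origin: on its underside below the handle's centre; x to the nose, z up. Handle: 26 (x) x 24 (y) x 55 mm high above the underside, gripped across y. Its straight ramp falls from 17.5 mm high at x = 14 mm to 3.5 mm at x = 98 mm (the nose): 1 mm of lift per 6 mm of travel.
- wedge_nose (a point): Middle of the wedge nose's lower edge, 98 mm ahead of its origin. With the wedge flat on the plate, it meets a seated tile when the nose is about 15 mm past the tile's near end; at 45 mm that end is up 5 mm (33 mm: 3, 63 mm: 8). Pushing shoves the tile up to 2 mm ahead, against the far wall.
- glaze_jar: Loose bystander, to be left where it is. Jar, 54 mm across, 75 mm tall, red cap. Origin: centre of its underside.
- brush: Loose bystander, to be left where it is. Paint brush, 170 mm long, lying flat along its x. Origin: underneath it.
- cup: Loose bystander, to be left where it is. White cup, 68 mm across the rim, 55 mm tall. Origin: centre of its underside.
- green_bottle: Loose bystander, to be left where it is. Green bottle, 48 mm across, 130 mm tall. Origin: centre of its underside.
- bowl: Loose bystander, to be left where it is. Blue bowl, 110 mm across, 45 mm tall. Origin: centre of its underside.
- trim_ring: Loose bystander, to be left where it is. Terracotta ring, 80 mm across, 12 mm thick, lying flat. Origin: centre of its underside.
Things that resemble listed ones, but are neither listed nor needed, are in the scene too. What is shaped like the tile but green or pink is not meant. Of the things that look like the wedge, the larger one is meant.

How it is judged:
By the outcome, as a careful person would: the job done as asked, in the order asked, and still so for the second after the job is handed in, while the arm keeps its last pose, push and grip.
It also fails if it takes over 59 s, if anything falls off the work surface, if the arm or the gripper's body presses on something with over 40 N, if the wrist force passes 120 N, or if a joint passes its speed limit or range.

## Working session

There is one attempt and no reset: what is moved stays moved. The work goes in short steps, Python scripts to look and compute and a shell command to move; the robot and the scene stay as the last step left them, time stands still between calls to the robot, and variables do not carry over. Pictures are saved under pics/ and viewed, about 8 in all and at most 12, crops included, and the job is handed in when it is done.

```bash
ls; mkdir -p pics
cat > h.py <<'E'
import numpy as np, cv2
from plant import readout, optics, robot
def cam(n, save=None):
    c=optics.read_camera(n)
    if save: cv2.imwrite(f'pics/{save}.png', c['frame'][:,:,::-1])
    return c
def ray(c,uv,z):
    "pixels -> world points on plane z"
    uv=np.atleast_2d(np.asarray(uv,float)); K=c['intrinsics'];R=c['R'];t=c['t']
    d=np.c_[uv,np.ones(len(uv))]@np.linalg.inv(K).T@R; o=-R.T@t
    return o+d*((z-o[2])/d[:,2])[:,None]
def pts(c):
    v,u=np.mgrid[:480,:640]; d=c['depth']; K=c['intrinsics']
    p=np.stack([(u-K[0,2])/K[0,0]*d,(v-K[1,2])/K[1,1]*d,d],-1)
    return (p-c['t'])@c['R']
def proj(c,X):
    p=np.atleast_2d(X)@c['R'].T+c['t']; p=p@c['intrinsics'].T; return p[:,:2]/p[:,2:]
E
python3 - <<'E'
from h import *
for n in ['scene','top']:
    c=cam(n,n+'0'); print(n,-c['R'].T@c['t'], c['R'][2]); np.savez(n+'0.npz',**c)
print(readout.read_state())
E
```

```text
pics
scene [ 1.34569781 -0.06802607  0.70474717] [-0.77318016  0.07963474 -0.62916671]
top [0.27182164 0.01559134 1.57456846] [ 0.15043057 -0.01166322 -0.98855178]
{'t': 0.1, 'q': array([-1.25239648e+00,  1.31117482e-01,  1.48916203e+00,  1.88610704e-05,
        1.52302990e+00, -8.54258158e-02]), 'dq': array([ 0.00085696, -0.00139953, -0.00262553,  0.00035553, -0.00010088,
       -0.00068769]), 'joint_torque': array([ 8.90547417e-04, -5.61343825e+01, -4.93094265e+01,  7.69788120e-02,
        2.91229854e-02, -9.98602809e-05]), 'tool_pos': array([ 0.23561733, -0.55125138,  0.22867792]), 'orientation': array([-1.37249907,  0.90775654, -0.90555938]), 'force': array([ 0.20012845,  0.60453128, -0.39056114]), 'wrist_torque': array([ 0.03844169,  0.06071433, -0.07713296]), 'opening': 0.09263527870953484}
```

View pics/top0.png

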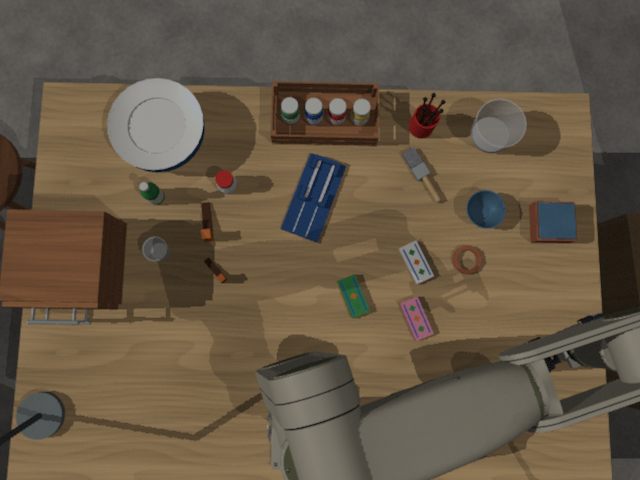

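View pics/scene0.png

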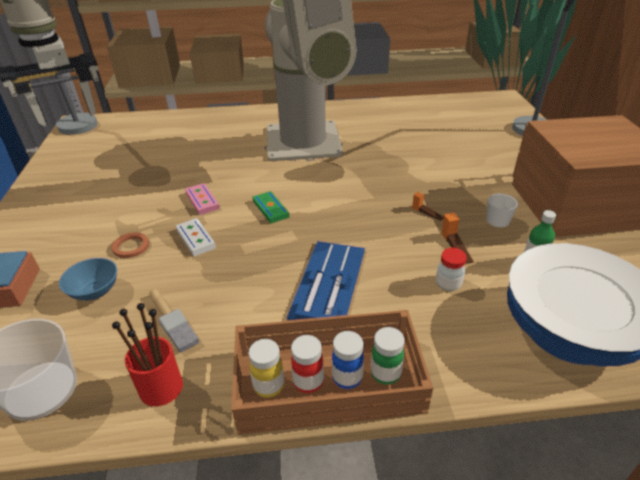

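The top view shows the white tile at about (416,262), the board at (314,198), the larger wedge at (207,221) with its orange handle at the lower end, and decoys at (353,297), (417,318) and (216,270). The scene view agrees.

Run:
```python
from h import *
T=dict(np.load('top0.npz'));S=dict(np.load('scene0.npz'))
def rect(c,mask,z,name):
    cs,_=cv2.findContours(mask.astype(np.uint8),cv2.RETR_EXTERNAL,cv2.CHAIN_APPROX_NONE)
    k=max(cs,key=cv2.contourArea)[:,0]; w=ray(c,k,z)[:,:2]*1000
    r=cv2.minAreaRect(w.astype(np.float32)); b=cv2.boxPoints(r)
    e=b[1]-b[0] if np.hypot(*(b[1]-b[0]))>np.hypot(*(b[2]-b[1])) else b[2]-b[1]
    print(name,len(k),'ctr',np.round(r[0],1),'size',np.round(r[1],1),'long axis deg',np.round(np.degrees(np.arctan2(e[1],e[0]))%180,1))
def box(m,x0,y0,x1,y1):
    o=np.zeros_like(m);o[y0:y1,x0:x1]=m[y0:y1,x0:x1];return o
for n,c,bb,tb,ob in [('top',T,(270,140,360,250),(395,235,440,292),(195,225,222,248)),('scene',S,(280,230,372,330),(170,210,220,260),(435,205,465,240))]:
    f=c['frame'].astype(int); r,g,b=f[...,0],f[...,1],f[...,2]; P=pts(c)
    hsv=cv2.cvtColor(c['frame'],cv2.COLOR_RGB2HSV).astype(int)
    rect(c,box(hsv[...,0],*bb)*0+box((hsv[...,0]>95)&(hsv[...,0]<130)&(hsv[...,1]>110),*bb),.008,n+' board z8')
    m=box((hsv[...,1]<70)&(hsv[...,2]>110),*tb); m=cv2.morphologyEx(m.astype(np.uint8),cv2.MORPH_CLOSE,np.ones((9,9)))
    rect(c,m,.016 if n=='top' else .012,n+' tile'); print('  z',np.median(P[m>0][:,2]))
    m=box((hsv[...,0]<12)&(hsv[...,1]>190)&(r>130),*ob); q=P[m]; print('  orange',m.sum(),np.round(q.mean(0)*1e3,1),np.round(q.max(0)*1e3),np.round(q.min(0)*1e3))
a=cv2.resize(T['frame'][145:250,190:360],None,fx=4.6,fy=4.6,interpolation=2)
b=cv2.resize(S['frame'][180:330,280:480],None,fx=3,fy=3,interpolation=2)
cv2.imwrite('pics/z1.png',a[:,:,::-1]);cv2.imwrite('pics/z2.png',b[:,:,::-1])
```

```text
top board z8 218 ctr [623.1   8.9] size [107.5 234.8] long axis deg 160.2
top tile 105 ctr [ 441.9 -275.8] size [111.   56.6] long axis deg 25.4
  z 0.014404132952257736<stdin>:17: RuntimeWarning: Mean of empty slice.
  ret = um.true_divide(
Traceback (most recent call last):
ValueError: zero-size array to reduction operation maximum which has no identity
```

Run:
```python
from h import *
T=dict(np.load('top0.npz'));S=dict(np.load('scene0.npz'))
def box(m,x0,y0,x1,y1):
    o=np.zeros_like(m);o[y0:y1,x0:x1]=m[y0:y1,x0:x1];return o
def rect(c,mask,z,name):
    cs,_=cv2.findContours(mask.astype(np.uint8),cv2.RETR_EXTERNAL,cv2.CHAIN_APPROX_NONE)
    k=max(cs,key=cv2.contourArea)[:,0]; w=ray(c,k,z)[:,:2]*1000
    r=cv2.minAreaRect(w.astype(np.float32)); b=cv2.boxPoints(r)
    e=b[1]-b[0] if np.hypot(*(b[1]-b[0]))>np.hypot(*(b[2]-b[1])) else b[2]-b[1]
    print(name,len(k),'ctr',np.round(r[0],1),'size',np.round(r[1],1),'long axis deg',np.round(np.degrees(np.arctan2(e[1],e[0]))%180,1))
for n,c,bb,tb,ob,wb in [('top',T,(270,140,360,250),(395,235,440,292),(195,225,222,248),(195,198,222,248)),('scene',S,(280,230,372,330),(170,210,220,260),(435,205,465,240),(435,205,475,265))]:
    hsv=cv2.cvtColor(c['frame'],cv2.COLOR_RGB2HSV).astype(int); P=pts(c)
    rect(c,box((hsv[...,0]>95)&(hsv[...,0]<130)&(hsv[...,1]>110),*bb),.008,n+' board')
    m=box((hsv[...,1]<70)&(hsv[...,2]>110),*tb); m=cv2.morphologyEx(m.astype(np.uint8),cv2.MORPH_CLOSE,np.ones((9,9)))
    rect(c,m,.016,n+' tile')
    m=box((hsv[...,0]<14)&(hsv[...,1]>200)&(hsv[...,2]>110),*ob); print(n,'orange n',m.sum())
    if m.sum(): rect(c,m,.055,' handle'); q=P[m]; print(np.round(np.percentile(q,[5,50,95],axis=0)*1e3))
    m=box((hsv[...,2]<75),*wb); q=P[m]*1e3; q=q[(q[:,2]>-5)]
    print(n,'dark',len(q)); rect(c,m,.01,' dark')
a=cv2.resize(T['frame'][145:250,190:360],None,fx=4.6,fy=4.6,interpolation=2)
b=cv2.resize(S['frame'][180:330,280:480],None,fx=3,fy=3,interpolation=2)
cv2.imwrite('pics/z1.png',a[:,:,::-1]);cv2.imwrite('pics/z2.png',b[:,:,::-1])
```

```text
top board 218 ctr [623.1   8.9] size [107.5 234.8] long axis deg 160.2
top tile 105 ctr [ 441.9 -275.8] size [111.   56.6] long axis deg 25.4
top orange n 0
top dark 534
 dark 130 ctr [536.9 310.5] size [127.9  55.4] long axis deg 2.7
scene board 506 ctr [626.8   4.7] size [106.9 232. ] long axis deg 160.2
scene tile 102 ctr [ 452.2 -280.5] size [133.   58.5] long axis deg 26.0
scene orange n 52
 handle 10 ctr [554.1 265.6] size [8.5 9.3] long axis deg 134.4
[[500. 283.  12.]
 [517. 286.  35.]
 [521. 300.  50.]]
scene dark 126
 dark 26 ctr [531.6 306.8] size [14.4 35.7] long axis deg 179.5
```

View pics/z1.png

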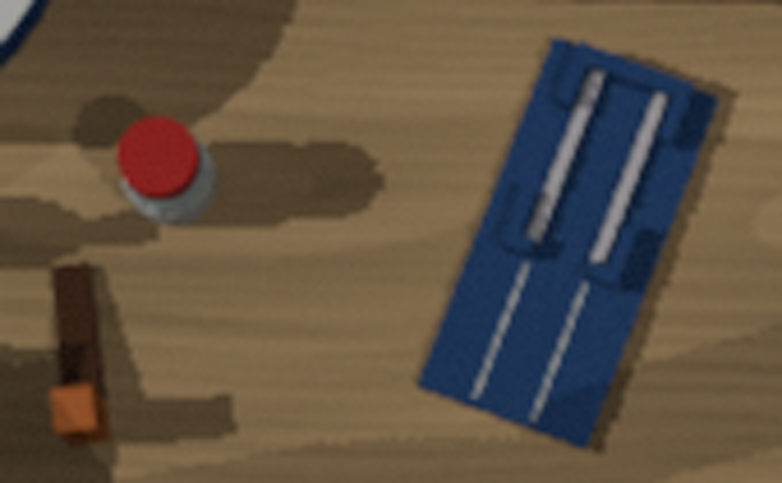

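View pics/z2.png

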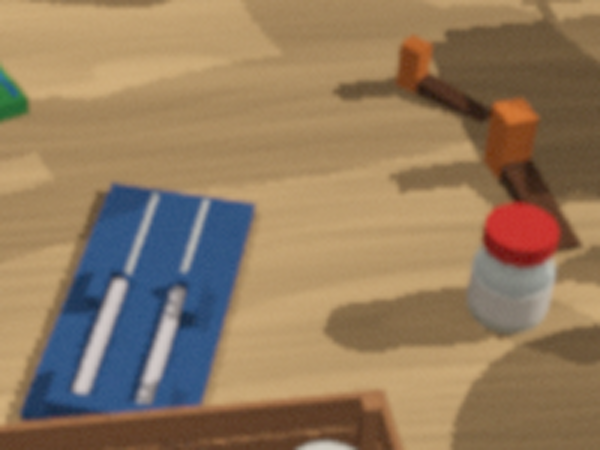

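The crops show the board's bare end with the white lines near the robot, so board +x points away at about -20°. The handle top is at about (206,234) and the nose at (206,203), so the wedge points roughly along world +x. Next I'll write the move helper and start.

```bash
cat >> h.py <<'E'
from scipy.spatial.transform import Rotation as Ro
def go(xyz,jaw=None,tilt=True):
    """print rows count/shift to bring TCP to xyz (m), jaws along world angle jaw (deg, mod 180), z down"""
    s=readout.read_state(); R=Ro.from_rotvec(s['orientation']).as_matrix(); p=s['tool_pos']
    now=np.degrees(np.arctan2(R[1,0],R[0,0]))
    if jaw is None: jaw=now
    d=(jaw-now+90)%180-90                       # world yaw to turn
    if abs(s['q'][5]-np.radians(d))>2.5 : print('check q6')
    a=np.radians(now+d); X=np.array([np.cos(a),np.sin(a),0]); Z=np.array([0,0,-1.]); Rt=np.c_[X,np.cross(Z,X),Z]
    rv=np.degrees(Ro.from_matrix(R.T@Rt).as_rotvec())
    dp=(np.array(xyz)-p)*100
    print('t',round(s['t'],2),'tcp',np.round(p*1e3,1),'jaw',round(now,2),'F',np.round(s['force'],1),'open',round(s['opening']*1e3,1),'q',np.round(s['q'],2))
    print(' turn total (deg, tool)',np.round(rv,2),' shift old axes cm',np.round(R.T@dp,2),' shift new axes cm',np.round(Rt.T@dp,2))
E
python3 - <<'E'
from h import *
go([.442,-.276,.16],115.4)
E
```

```text
t 0.1 tcp [ 235.6 -551.3  228.7] jaw -66.86 F [ 0.2  0.6 -0.4] open 92.6 q [-1.25  0.13  1.49  0.    1.52 -0.09]
 turn total (deg, tool) [-90.    -1.7   -1.85]  shift old axes cm [-17.19   6.9   29.79]  shift new axes cm [-16.01 -30.45   6.87]
```

Here tool y is the approach axis, so I need to correct the helper.

```bash
sed -i 's/Z=np.array(\[0,0,-1.\]); Rt=np.c_\[X,np.cross(Z,X),Z\]/Y=np.array([0,0,-1.]); Rt=np.c_[X,Y,np.cross(X,Y)]/' h.py
python3 - <<'E'
from h import *
go([.442,-.276,.16],115.4)
c=cam('wrist'); R=Ro.from_rotvec(readout.read_state()['orientation']).as_matrix()
print('cam in tool',R.T@(-c['R'].T@c['t']-readout.read_state()['tool_pos']), 'axes',np.round(R.T@c['R'].T,2))
E
```

```text
t 0.1 tcp [ 235.6 -551.3  228.7] jaw -66.86 F [ 0.2  0.6 -0.4] open 92.6 q [-1.25  0.13  1.49  0.    1.52 -0.09]
 turn total (deg, tool) [-0.01 -2.26 -0.1 ]  shift old axes cm [-17.19   6.9   29.79]  shift new axes cm [-16.01   6.87  30.45]
cam in tool [-0.00047942 -0.15463356  0.06633236] axes [[ 1.   -0.    0.  ]
 [-0.   -0.24  0.97]
 [-0.   -0.97 -0.24]]
```

```bash
python3 -m creep '[[[0,-2.2,0.9,4.0,0,-0.3,0],[0,-2.2,0.9,4.0,0,-0.3,0],[0,-2.2,0.9,4.0,0,-0.3,0],[0,-2.2,0.9,4.0,0,-0.3,0],[0,-2.2,0.9,4.0,0,-0.3,0],[0,-2.2,0.9,4.0,0,-0.3,0],[0,-2.2,0.9,4.0,0,-0.3,0],[0,0,0,0,0,0,0]]]'
python3 - <<'E'
from h import *
go([.442,-.276,.16],115.4)
c=cam('wrist','w1'); np.savez('w1.npz',**c)
E
```

```text
t: 0.95
tool_pos: [0.4326, -0.2877, 0.1607]
orientation: [-1.383, 0.885, -0.879]
force: [-0.5, -0.6, -0.4]
opening: 0.0929
t 0.95 tcp [ 432.6 -287.7  160.7] jaw -64.99 F [-0.5 -0.6 -0.4] open 92.9 q [-0.69 -0.04  1.79  0.    1.39  0.45]
 turn total (deg, tool) [ 0.06 -0.39 -0.22]  shift old axes cm [-0.67  0.07  1.35]  shift new axes cm [-0.66  0.07  1.35]
```

View pics/w1.png

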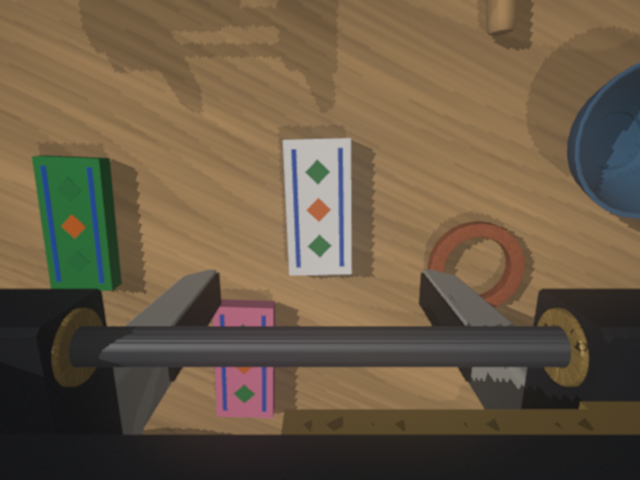

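The wrist view shows the white tile clearly, with corners near (283,140), (351,138), (352,274) and (289,275). The ring lies to its right and the decoys to its left.

```bash
cat >> h.py <<'E'
def minrect(c,mask,z,name=''):
    cs,_=cv2.findContours(mask.astype(np.uint8),cv2.RETR_EXTERNAL,cv2.CHAIN_APPROX_NONE)
    k=max(cs,key=cv2.contourArea)[:,0]; w=ray(c,k,z)[:,:2]*1000
    r=cv2.minAreaRect(w.astype(np.float32)); b=cv2.boxPoints(r)
    e=b[1]-b[0] if np.hypot(*(b[1]-b[0]))>np.hypot(*(b[2]-b[1])) else b[2]-b[1]
    a=(np.degrees(np.arctan2(e[1],e[0]))+90)%180-90
    print(name,'ctr',np.round(r[0],1),'size',np.round(r[1],1),'axis',np.round(a,1)); return np.array(r[0])/1e3,a
E
python3 - <<'E'
from h import *
c=dict(np.load('w1.npz')); h=cv2.cvtColor(c['frame'],cv2.COLOR_RGB2HSV).astype(int)
m=np.zeros((480,640),np.uint8); s=np.s_[120:290,265:370]; m[s]=((h[...,1]<60)&(h[...,2]>120))[s]
m=cv2.morphologyEx(m,cv2.MORPH_CLOSE,np.ones((25,25)))
p,a=minrect(c,m,.016,'tile')
go([*p,.10],a+90); go([*p,.015],a+90)
E
```

```text
tile ctr [ 443.6 -280.3] size [111.1  53. ] axis 26.1
t 1.0 tcp [ 431.6 -289.8  161.3] jaw -65.03 F [-1.1 -0.2 -0.7] open 93.2 q [-0.69 -0.04  1.79 -0.    1.39  0.45]
 turn total (deg, tool) [ 0.11 -1.17 -0.14]  shift old axes cm [-0.35  6.13  1.5 ]  shift new axes cm [-0.33  6.13  1.49]
t 1.0 tcp [ 431.6 -289.8  161.3] jaw -65.03 F [-1.1 -0.2 -0.7] open 93.2 q [-0.69 -0.04  1.79 -0.    1.39  0.45]
 turn total (deg, tool) [ 0.11 -1.17 -0.14]  shift old axes cm [-0.33 14.63  1.51]  shift new axes cm [-0.33 14.63  1.49]
```

```bash
python3 -m creep '[[[0,-0.2,1.0,0.8,0,-1.1,0],[0,-0.1,3.0,0.7,0,0,0],[0,0,4.0,0,0,0,0],[0,0,3.0,0,0,0,0],[0,0,1.5,0,0,0,0],[0,0,0.5,0,0,0,0],[0,0,0,0,0,0,0],[0,0,0,0,0,0,0]]]' 40
python3 - <<'E'
from h import *
go([.4436,-.2803,.015],116.1)
E
```

```text
t: 1.8
tool_pos: [0.4423, -0.288, 0.0266]
orientation: [-1.392, 0.87, -0.872]
force: [-0.0, 0.4, -0.5]
opening: 0.0926
t 1.8 tcp [ 442.3 -288.    26.6] jaw -64.15 F [-0.   0.4 -0.5] open 92.6 q [-0.67  0.14  1.87 -0.    1.13  0.45]
 turn total (deg, tool) [ 0.08 -0.25  0.13]  shift old axes cm [-0.64  1.16  0.45]  shift new axes cm [-0.64  1.16  0.45]
```

```bash
python3 -m creep '[[[0,-0.4,0.6,0.3,0,-0.2,0],[0,0,0.5,0,0,0,0],[1,0,0,0,0,0,0],[1,0,0,0,0,0,0],[1,0,0,0,0,0,0],[1,0,0,0,0,0,0],[1,0,0,0,0,0,0],[1,0,0,0,0,0,0]]]' 40
python3 - <<'E'
from h import *
go([.4436,-.2803,.015],116.1)
E
```

```text
t: 2.6
tool_pos: [0.4459, -0.2848, 0.0188]
orientation: [-1.394, 0.862, -0.875]
force: [-0.7, 0.6, -1.2]
opening: 0.0513
t 2.6 tcp [ 445.9 -284.8   18.8] jaw -63.93 F [-0.7  0.6 -1.2] open 51.3 q [-0.66  0.14  1.88 -0.    1.11  0.45]
 turn total (deg, tool) [-0.1  -0.03  0.49]  shift old axes cm [-0.51  0.38 -0.01]  shift new axes cm [-0.5   0.38 -0.01]
```

```bash
python3 -m creep '[[[1,0,-1,0,0,0,0],[1,0,-2,0,0,0,0],[1,0,-3.0,0,0,0,0],[1,0,-4,0,0,0,0],[1,0,-2,0,0,0,0],[1,0,-1,0,0,0,0],[1,0,0,0,0,0,0],[1,0,0,0,0,0,0]]]' 40
python3 - <<'E'
from h import *
c=cam('wrist','w2'); np.savez('w2.npz',**c)
go([.60,.02,.15],70.2)
E
```

```text
t: 3.4
tool_pos: [0.4431, -0.2825, 0.1539]
orientation: [-1.394, 0.865, -0.871]
force: [0.2, -0.1, -2.2]
opening: 0.0513
t 3.45 tcp [ 443.  -282.4  153.7] jaw -63.94 F [-0.5  0.8 -1.5] open 51.6 q [-0.66 -0.03  1.79 -0.    1.37  0.45]
 turn total (deg, tool) [-0.05 45.86  0.23]  shift old axes cm [-20.27   0.27  27.39]  shift new axes cm [-33.77   0.37   4.52]
```

View pics/w2.png

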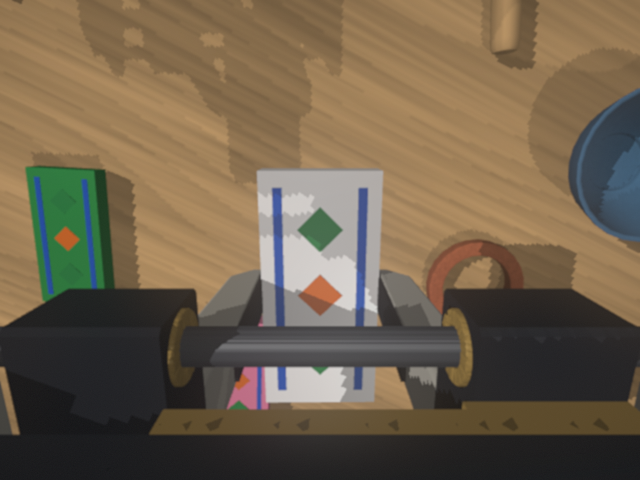

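The tile is held square, with its front edge at row 170 (columns 257–383) and its centre diamond at (320,295). I'll compute its offset in the tool frame and the rows for the transfer.

```bash
cat >> h.py <<'E'
def steps(xyz,jaw,n):
    "per-row shifts for simultaneous travel and yaw over n rows (to be typed by hand)"
    s=readout.read_state(); R=Ro.from_rotvec(s['orientation']).as_matrix(); now=np.degrees(np.arctan2(R[1,0],R[0,0]))
    d=(jaw-now+90)%180-90; dp=(np.array(xyz)-s['tool_pos'])*100/n
    print('turn y per row',round(-d/n,2))
    for i in range(n): print(np.round((Ro.from_euler('z',d*i/n,degrees=True).as_matrix()@R).T@dp,2))
E
python3 - <<'E'
from h import *
c=dict(np.load('w2.npz')); f=c['frame']; s=readout.read_state(); R=Ro.from_rotvec(s['orientation']).as_matrix()
h=cv2.cvtColor(f,cv2.COLOR_RGB2HSV).astype(int)
m=((h[...,0]<15)&(h[...,1]>100)); q=np.zeros_like(m); q[270:325,295:350]=m[270:325,295:350]
v,u=np.nonzero(q); print('diamond',u.min(),u.max(),v.min(),v.max())
Kt=np.linalg.inv(c['intrinsics']); o=np.array([-.0005,-.1546,.0663]); M=np.array([[1,0,0],[0,-.24,.97],[0,-.97,-.24]]); 
M=R.T@c['R'].T; o=R.T@(-c['R'].T@c['t']-s['tool_pos'])
P=np.array([[257,170],[383,170],[(u.min()+u.max())/2,(v.min()+v.max())/2],[262,402],[374,402]],float)
d=np.c_[P,np.ones(5)]@Kt.T@M.T
for y in (-.004,0,.004): 
    w=(o+d*((y-o[1])/d[:,1])[:,None])*1e3; print(y,np.round(w[:,[0,2]],1).tolist())
print('cam tool',o, 'level',R[2])
steps([.60,.02,.16],70.2,8)
E
```

```text
diamond 299 340 276 314
-0.004 [[-24.8, 55.4], [24.7, 55.4], [-0.3, 2.7], [-26.8, -50.1], [24.8, -50.2]]
0 [[-25.5, 55.1], [25.4, 55.1], [-0.3, 1.0], [-27.5, -53.2], [25.5, -53.3]]
0.004 [[-26.1, 54.8], [26.1, 54.8], [-0.3, -0.7], [-28.2, -56.3], [26.1, -56.4]]
cam tool [-0.00042083 -0.15501925  0.06635132] level [ 3.98819882e-03 -9.99991805e-01 -6.96526414e-04]
turn y per row 5.73
[-2.53 -0.09  3.42]
[-2.86 -0.09  3.15]
[-3.16 -0.09  2.85]
[-3.43 -0.09  2.52]
[-3.67 -0.1   2.17]
[-3.87 -0.1   1.79]
[-4.02 -0.1   1.39]
[-4.14 -0.1   0.98]
```

```bash
python3 -m creep '[[[1,-2.5,-0.1,3.4,0,5.7,0],[1,-2.9,-0.1,3.1,0,5.7,0],[1,-3.2,-0.1,2.8,0,5.7,0],[1,-3.4,-0.1,2.5,0,5.7,0],[1,-3.7,-0.1,2.2,0,5.7,0],[1,-3.9,-0.1,1.8,0,5.7,0],[1,-4.0,-0.1,1.4,0,5.7,0],[1,0,0,0,0,0,0]]]' 40
python3 - <<'E'
from h import *
go([.60,.02,.16],70.2)
c=cam('wrist','w3'); np.savez('w3.npz',**c)
E
```

```text
t: 4.25
tool_pos: [0.5786, -0.0086, 0.1445]
orientation: [-1.08, 1.424, -1.402]
force: [-0.8, 0.2, -1.4]
opening: 0.0514
t 4.25 tcp [578.6  -8.6 144.5] jaw -105.85 F [-0.8  0.2 -1.4] open 51.4 q [-0.1   0.15  1.63 -0.    1.39  1.74]
 turn total (deg, tool) [1.06 3.95 0.23]  shift old axes cm [-3.33 -1.58  1.25]  shift new axes cm [-3.42 -1.55  1.04]
```

View pics/w3.png

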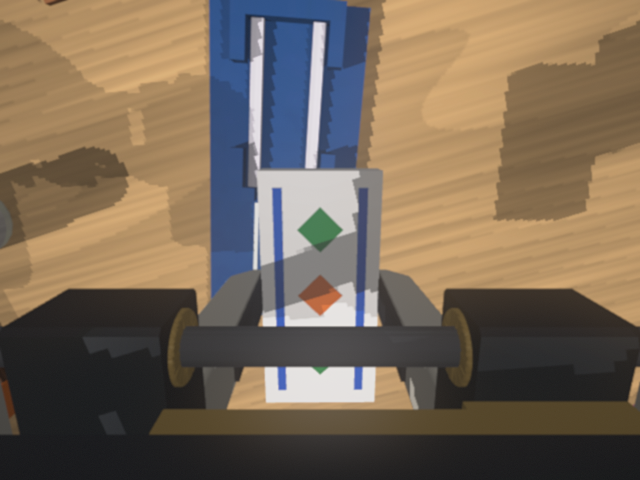

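The view shows both ledges, with far ends near (257,17) and (320,22), running down to rows 168–185. The tile is still square in the jaws.

```bash
cat > board.py <<'E'
from h import *
def board(c,box):
    h=cv2.cvtColor(c['frame'],cv2.COLOR_RGB2HSV).astype(int); x0,y0,x1,y1=box
    m=np.zeros((480,640),np.uint8); m[y0:y1,x0:x1]=((h[...,1]<75)&(h[...,2]>95))[y0:y1,x0:x1]
    n,l,st,ce=cv2.connectedComponentsWithStats(m)
    k=sorted(sorted(range(1,n),key=lambda i:-st[i,4])[:2],key=lambda i:ce[i,0])
    W=[ray(c,np.argwhere(l==i)[:,::-1],.014)[:,:2] for i in k]; print('px',st[k].tolist())
    V=[cv2.fitLine(w.astype(np.float32),cv2.DIST_HUBER,0,.01,.01).ravel()[:2].astype(float) for w in W]; V=[v*np.sign(v[0]) for v in V]
    print('axes deg',[round(float(np.degrees(np.arctan2(v[1],v[0]))),2) for v in V]); u=sum(V)/2; u/=np.hypot(*u); n_=np.array([-u[1],u[0]])
    lat=[np.percentile(w@n_,[2,50,98])*1e3 for w in W]; lon=[np.percentile(w@u,[.5,99.5])*1e3 for w in W]
    print('lateral',np.round(lat,1).tolist(),'along',np.round(lon,1).tolist())
    return u,n_,lat,lon
E
python3 - <<'E'
from board import *
c=dict(np.load('w3.npz')); u,n,lat,lon=board(c,(235,5,340,168))
far=np.mean([l[1] for l in lon]); mid=(lat[0][1]+lat[1][1])/2
o=u*(far-57)/1e3+n*mid/1e3; print('pocket',o*1e3,'yaw',np.degrees(np.arctan2(u[1],u[0])))
E
```

```text
px [[248, 17, 17, 151, 2146], [304, 21, 23, 147, 2016]]
axes deg [-19.79, -19.8]
lateral [[234.2, 239.0, 243.7], [192.6, 197.2, 201.9]] along [[589.5, 688.7], [592.3, 689.0]]
pocket [668.35480812  -8.78851012] yaw -19.798657919862876
```

Run:
```python
from h import *
go([.6684,-.0088,.10],70.2); steps([.6684,-.0088,.10],70.2,4)
```

```text
t 4.3 tcp [577.3 -10.6 143.9] jaw -105.68 F [-0.7 -0.4 -2.2] open 51.7 q [-0.11  0.15  1.63 -0.    1.39  1.74]
 turn total (deg, tool) [1.15 4.12 0.33]  shift old axes cm [-2.65  4.2   8.81]  shift new axes cm [-3.25  4.39  8.51]
turn y per row 1.03
[-0.66  1.05  2.2 ]
[-0.7   1.05  2.19]
[-0.74  1.05  2.18]
[-0.78  1.05  2.16]
```

```bash
python3 -m creep '[[[1,-0.7,0.8,2.2,0.6,1.0,0.2],[1,-0.7,1.0,2.2,0.5,1.0,0.1],[1,-0.75,1.0,2.2,0,1.0,0],[1,-0.8,1.0,2.1,0,1.0,0],[1,0,0,0,0,0,0],[1,0,0,0,0,0,0],[1,0,0,0,0,0,0],[1,0,0,0,0,0,0]]]' 40
python3 - <<'E'
from board import *
c=cam('wrist','w4'); np.savez('w4.npz',**c)
go([.6684,-.0088,.05],70.2)
E
```

```text
t: 5.1
tool_pos: [0.6625, -0.0146, 0.0926]
orientation: [-1.045, 1.469, -1.452]
force: [0.1, 0.1, -1.9]
opening: 0.0519
t 5.15 tcp [662.5 -14.6  92.7] jaw -109.58 F [-0.5 -0.1 -3. ] open 51.3 q [-0.1   0.41  1.41 -0.    1.34  1.82]
 turn total (deg, tool) [0.97 0.21 0.44]  shift old axes cm [-0.78  4.26  0.43]  shift new axes cm [-0.74  4.27  0.36]
```

View pics/w4.png

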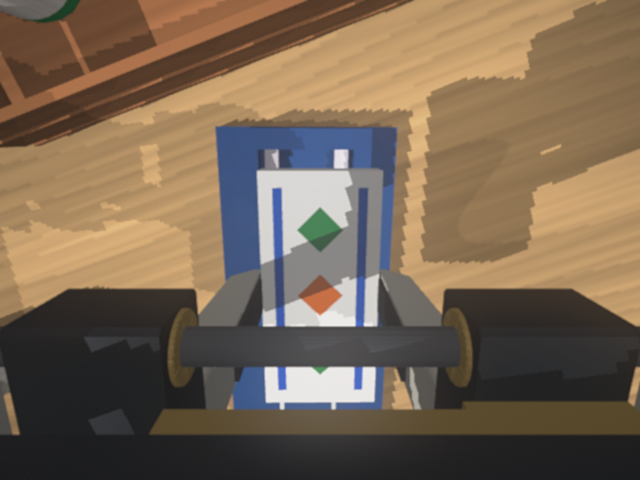

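The tile is nearly over the pocket, about parallel to the ledges and slightly to the right, with its front edge at row 170 and the ledge ends at row 150. I'll measure tile against ledges in this one image.

Run:
```python
from board import *
c=dict(np.load('w4.npz'))
h=cv2.cvtColor(c['frame'],cv2.COLOR_RGB2HSV).astype(int)
r=slice(148,166); 
for v in (154,160): print([ (i,h[v,i,1],h[v,i,2]) for i in range(256,290,3)],[ (i,h[v,i,1],h[v,i,2]) for i in range(328,358,3)])
a=np.radians(-19.8); u=np.array([np.cos(a),np.sin(a)]); n=np.array([-u[1],u[0]]); o=np.array([.66835,-.00879])
def bf(P): return np.round(np.c_[(P[:,:2]-o)@u,(P[:,:2]-o)@n]*1e3,1).tolist()
print('tile front corners, board frame',bf(ray(c,[[257,170],[382.5,170],[262,402],[375,402]],.089)))
print('diamond',bf(ray(c,[[319.5,295]],.089)))
print('ledge px ->',bf(ray(c,[[264,150],[280,150],[333,150],[349,150]],.014)))
print('plate corners',bf(ray(c,[[217,127],[396,128]],.008)))
```

```text
[(256, np.int64(132), np.int64(126)), (259, np.int64(66), np.int64(70)), (262, np.int64(94), np.int64(87)), (265, np.int64(15), np.int64(123)), (268, np.int64(10), np.int64(129)), (271, np.int64(9), np.int64(149)), (274, np.int64(9), np.int64(205)), (277, np.int64(9), np.int64(196)), (280, np.int64(86), np.int64(86)), (283, np.int64(91), np.int64(90)), (286, np.int64(89), np.int64(89)), (289, np.int64(89), np.int64(89))] [(328, np.int64(120), np.int64(132)), (331, np.int64(124), np.int64(130)), (334, np.int64(23), np.int64(188)), (337, np.int64(6), np.int64(229)), (340, np.int64(5), np.int64(232)), (343, np.int64(6), np.int64(230)), (346, np.int64(9), np.int64(207)), (349, np.int64(51), np.int64(100)), (352, np.int64(83), np.int64(92)), (355, np.int64(132), np.int64(149))]
[(256, np.int64(130), np.int64(129)), (259, np.int64(73), np.int64(73)), (262, np.int64(93), np.int64(85)), (265, np.int64(17), np.int64(122)), (268, np.int64(12), np.int64(130)), (271, np.int64(12), np.int64(131)), (274, np.int64(9), np.int64(191)), (277, np.int64(9), np.int64(196)), (280, np.int64(89), np.int64(89)), (283, np.int64(92), np.int64(91)), (286, np.int64(88), np.int64(90)), (289, np.int64(118), np.int64(117))] [(328, np.int64(127), np.int64(139)), (331, np.int64(124), np.int64(130)), (334, np.int64(21), np.int64(198)), (337, np.int64(6), np.int64(230)), (340, np.int64(5), np.int64(232)), (343, np.int64(4), np.int64(234)), (346, np.int64(9), np.int64(215)), (349, np.int64(64), np.int64(95)), (352, np.int64(107), np.int64(114)), (355, np.int64(128), np.int64(149))]
tile front corners, board frame [[51.1, 18.4], [51.2, -33.0], [-60.2, 20.4], [-60.4, -34.5]]
diamond [[-4.2, -7.3]]
ledge px -> [[56.2, 25.4], [56.2, 15.9], [56.3, -15.8], [56.3, -25.4]]
plate corners [[69.4, 54.0], [69.2, -54.0]]
```

```bash
python3 -m creep '[[[1,-0.4,0,0.2,0.9,0.2,0.4],[1,-0.35,0,0.1,0,0,0],[1,0,1.5,0,0,0,0],[1,0,1.5,0,0,0,0],[1,0,0.8,0,0,0,0],[1,0,0,0,0,0,0],[1,0,0,0,0,0,0],[1,0,0,0,0,0,0]]]' 40
python3 - <<'E'
from board import *
c=cam('wrist','w5'); np.savez('w5.npz',**c)
a=np.radians(-19.8); u=np.array([np.cos(a),np.sin(a)]); n=np.array([-u[1],u[0]]); o=np.array([.66835,-.00879])-.0007*u
def bf(P): return np.round(np.c_[(P[:,:2]-o)@u,(P[:,:2]-o)@n]*1e3,1).tolist()
go([*o,.033],70.2)
z=readout.read_state()['tool_pos'][2]-.0035
print('tile',bf(ray(c,[[257,170],[382.5,170],[262,402],[375,402]],z)))
h=cv2.cvtColor(c['frame'],cv2.COLOR_RGB2HSV)
m=((h[...,0]>95)&(h[...,0]<130)&(h[...,1]>110)); m[300:]=0
for v in (165,180,200): 
    w=np.nonzero(m[v])[0]; print(v,w.min(),w.max(),bf(ray(c,[[w.min(),v],[w.max(),v]],.008)))
w=np.nonzero(m[:,320])[0]; print('far plate edge',w.min(),bf(ray(c,[[320,w.min()]],.008)))
cv2.imwrite('pics/w5c.png',cv2.resize(c['frame'][80:300,180:460],None,fx=2.5,fy=2.5)[:,:,::-1])
E
```

```text
t: 5.95
tool_pos: [0.6673, -0.0076, 0.0515]
orientation: [-1.026, 1.458, -1.458]
force: [-0.2, -0.5, -2.0]
opening: 0.0517
t 6.0 tcp [667.5  -7.6  51.7] jaw -109.74 F [ 0.  -0.2 -0.1] open 51.5 q [-0.09  0.45  1.44 -0.    1.25  1.83]
 turn total (deg, tool) [-0.03  0.06 -0.  ]  shift old axes cm [0.08 1.87 0.05]  shift new axes cm [0.08 1.87 0.05]
tile [[54.0, 26.7], [54.1, -25.0], [-56.4, 28.6], [-56.4, -25.9]]
165 216 412 [[53.7, 54.2], [53.7, -46.7]]
180 217 424 [[46.0, 54.2], [46.0, -53.4]]
200 218 423 [[35.5, 54.3], [35.6, -53.6]]
far plate edge 133 [[69.6, 0.7]]
```

View pics/w5c.png

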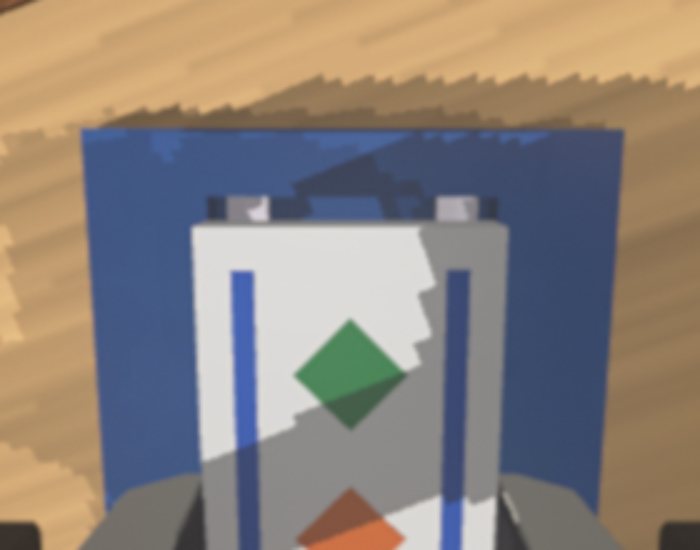

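The crop shows the tile centred over the ledges, with ledge ends visible ahead of it on both sides. Lower it the last 19 mm gently.

```bash
python3 -m creep '[[[1,0.05,0.6,0.1,0,0,0],[1,0,0.5,0,0,0,0],[1,0,0.4,0,0,0,0],[1,0,0.25,0,0,0,0],[1,0,0,0,0,0,0],[1,0,0,0,0,0,0],[1,0,0,0,0,0,0],[1,0,0,0,0,0,0]]]' 40
python3 - <<'E'
from board import *
go([.6677,-.0086,.033],70.2)
E
```

```text
t: 6.8
tool_pos: [0.6694, -0.0088, 0.0341]
orientation: [-1.024, 1.456, -1.46]
force: [1.0, 0.8, -2.1]
opening: 0.0513
t 6.8 tcp [669.4  -8.8  34.1] jaw -109.76 F [ 1.   0.8 -2.1] open 51.3 q [-0.09  0.47  1.45 -0.    1.22  1.83]
 turn total (deg, tool) [-0.16  0.04 -0.04]  shift old axes cm [ 0.04  0.11 -0.17]  shift new axes cm [ 0.04  0.11 -0.17]
```

```bash
python3 -m creep '[[[1,0,0.15,0,0,0,0],[1,0,0.1,0,0,0,0],[1,0,0,0,0,0,0],[1,0,0,0,0,0,0],[1,0,0,0,0,0,0],[1,0,0,0,0,0,0],[1,0,0,0,0,0,0],[1,0,0,0,0,0,0]]]' 40
```

```text
t: 7.6
tool_pos: [0.6703, -0.0088, 0.0331]
orientation: [-1.022, 1.455, -1.46]
force: [-0.3, 0.2, -1.3]
opening: 0.0514
```

```bash
python3 -m creep '[[[1,0,0.1,0,0,0,0],[1,0,0.1,0,0,0,0],[1,0,0,0,0,0,0],[1,0,0,0,0,0,0],[1,0,0,0,0,0,0],[1,0,0,0,0,0,0],[1,0,0,0,0,0,0],[1,0,0,0,0,0,0]]]' 40
```

```text
t: 8.4
tool_pos: [0.6707, -0.0088, 0.0331]
orientation: [-1.022, 1.454, -1.461]
force: [-0.5, 0.4, -0.2]
opening: 0.0516
```

```bash
python3 -m creep '[[[1,0,0.15,0,0,0,0],[1,0,0.15,0,0,0,0],[1,0,0,0,0,0,0],[1,0,0,0,0,0,0],[1,0,0,0,0,0,0],[1,0,0,0,0,0,0],[1,0,0,0,0,0,0],[1,0,0,0,0,0,0]]]' 40
python3 - <<'E'
from board import *
go([.6677,-.0086,.033],70.2)
c=cam('wrist'); cv2.imwrite('pics/w6c.png',cv2.resize(c['frame'][80:300,180:460],None,fx=2.5,fy=2.5)[:,:,::-1])
E
```

```text
t: 9.2
tool_pos: [0.6708, -0.0088, 0.0331]
orientation: [-1.023, 1.454, -1.461]
force: [-0.6, -0.2, 1.6]
opening: 0.0511
t 9.2 tcp [670.8  -8.8  33.1] jaw -109.73 F [-0.6 -0.2  1.6] open 51.1 q [-0.09  0.47  1.45 -0.    1.22  1.83]
 turn total (deg, tool) [-0.29  0.07 -0.03]  shift old axes cm [ 0.08  0.01 -0.3 ]  shift new axes cm [ 0.08  0.01 -0.3 ]
```

View pics/w6c.png

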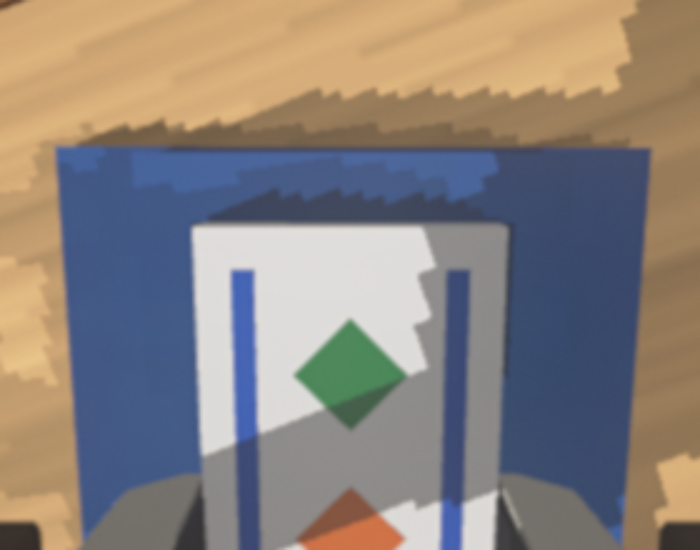

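Contact came at the expected height of 33 mm and the tile looks square inside the pocket, so release and lift away.

```bash
python3 -m creep '[[[0,0,0,0,0,0,0],[0,0,0,0,0,0,0],[0,0,0,0,0,0,0],[0,0,0,0,0,0,0],[0,0,-1,0,0,0,0],[0,0,-3,0,0,0,0],[0,0,-4,0,0,0,0],[0,0,-4,0,0,0,0]]]' 40
python3 - <<'E'
from h import *
steps([.47,.26,.19],92,8); go([.47,.26,.19],92)
c=cam('wrist'); np.savez('w7.npz',**c); cv2.imwrite('pics/w7.png',c['frame'][:,:,::-1])
T=dict(np.load('top0.npz')); print('handle top',ray(T,[[206.3,233.9]],.055),'nose',ray(T,[[205.9,202.6]],.003))
E
```

```text
t: 10.05
tool_pos: [0.6653, -0.0084, 0.1492]
orientation: [-1.033, 1.464, -1.455]
force: [0.1, -0.7, 0.5]
opening: 0.0927
turn y per row -2.72
[-2.33 -0.49 -3.44]
[-2.49 -0.49 -3.32]
[-2.65 -0.49 -3.2 ]
[-2.79 -0.49 -3.07]
[-2.94 -0.49 -2.93]
[-3.07 -0.5  -2.79]
[-3.2  -0.5  -2.64]
[-3.32 -0.5  -2.49]
t 10.05 tcp [665.3  -8.4 149.2] jaw -109.74 F [ 0.1 -0.7  0.5] open 92.7 q [-0.09  0.36  1.37 -0.    1.42  1.83]
 turn total (deg, tool) [  0.49 -21.74   0.07]  shift old axes cm [-18.65  -3.91 -27.48]  shift new axes cm [-27.5   -4.08 -18.58]
handle top [[0.50366846 0.29728376 0.055     ]] nose [[0.60084534 0.31203816 0.003     ]]
```

View pics/w7.png

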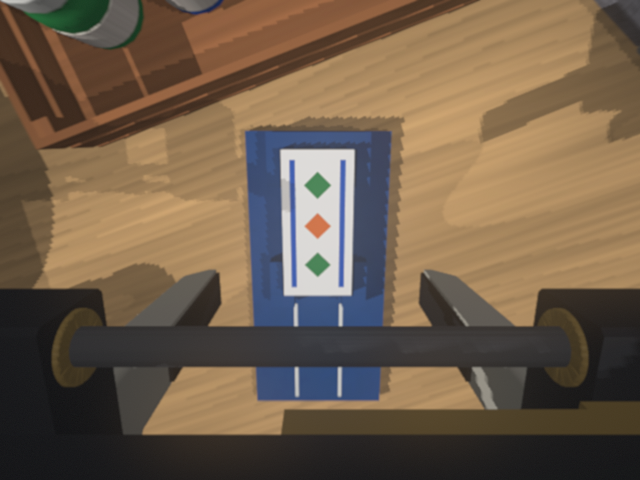

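The tile sits square in the pocket (corners 281–355 by 149–296) with the bare end and its white lines clear. Next is the wedge.

```bash
python3 -m creep '[[[0,-2.7,-0.5,-3.4,0,-3.5,0],[0,-2.9,-0.5,-3.3,0,-3.5,0],[0,-3.1,-0.5,-3.1,0,-3.5,0],[0,-3.3,-0.5,-2.9,0,-3.5,0],[0,-3.5,-0.5,-2.7,0,-3.5,0],[0,-3.6,-0.5,-2.5,0,-3.5,0],[0,-3.8,-0.5,-2.2,0,-3.5,0],[0,-3.9,-0.5,-2.0,0,-3.5,0]]]' 40
python3 -m creep '[[[0,0,0,0,0,0,0],[0,0,0,0,0,0,0],[0,0,0,0,0,0,0],[0,0,0,0,0,0,0],[0,0,0,0,0,0,0],[0,0,0,0,0,0,0],[0,0,0,0,0,0,0],[0,0,0,0,0,0,0]]]' 40
cat > wedge.py <<'E'
from h import *
c=cam('wrist','w8'); h=cv2.cvtColor(c['frame'],cv2.COLOR_RGB2HSV).astype(int); np.savez('w8.npz',**c)
m=((h[...,0]<14)&(h[...,1]>170)&(h[...,2]>90)); m[320:]=0
n,l,st,ce=cv2.connectedComponentsWithStats(m.astype(np.uint8))
for i in range(1,n):
    if st[i,4]>150: print(st[i],ce[i]); minrect(c,l==i,.055,'orange')
d=(h[...,2]<70)&(h[...,1]>60); d[285:]=0
n,l,st,ce=cv2.connectedComponentsWithStats(d.astype(np.uint8))
for i in range(1,n):
    if st[i,4]>400: print('dark',st[i],ce[i]); minrect(c,l==i,.01,'dark')
go([.4837,.2943,.17],98.6)
E
python3 wedge.py
```

```text
t: 10.9
tool_pos: [0.482, 0.2926, 0.2092]
orientation: [-1.262, 1.08, -1.107]
force: [0.8, 0.3, -0.1]
opening: 0.0929
t: 11.7
tool_pos: [0.4821, 0.2936, 0.2118]
orientation: [-1.259, 1.078, -1.107]
force: [0.2, 0.6, -0.7]
opening: 0.093
[ 381    0   69   40 2236] [413.36583184  16.73389982]
orange ctr [650.1 247.4] size [26.6 50.8] axis -81.2
[304 179  29  35 973] [318.18293936 196.38540596]
orange ctr [507.8 298.8] size [28.1 23.3] axis 8.8
[332 303  21  17 229] [341.13100437 312.7510917 ]
orange ctr [407.9 263.3] size [16.8 15.9] axis 28.9
dark [  98    0   69   52 2601] [137.20492118  22.48673587]
dark ctr [623.6 477.4] size [40.  57.6] axis -81.2
dark [    0   107    78   178 12452] [ 38.74839383 193.41439126]
dark ctr [455.1 559.7] size [169.5  71.8] axis 0.0
t 11.75 tcp [482.1 293.6 211.8] jaw -81.2 F [-0.3  0.5 -0.2] open 93.1 q [ 0.46  0.02  1.64 -0.01  1.46  1.88]
 turn total (deg, tool) [-1.45  0.21  0.08]  shift old axes cm [-0.05  4.18  0.06]  shift new axes cm [-0.04  4.18  0.17]
```

```bash
python3 - <<'E'
from h import *
go([.5068,.2987,.08],98.8)
E
python3 -m creep '[[[0,-0.1,2,0.9,-0.8,0.1,0],[0,0,3.5,1.0,-0.7,0,0],[0,0,4,0.6,0,0,0],[0,0,2,0,0,0,0],[0,0,0,0,0,0,0],[0,0,0,0,0,0,0],[0,0,0,0,0,0,0],[0,0,0,0,0,0,0]]]' 40
python3 - <<'E'
from h import *
go([.5068,.2987,.027],98.8)
E
```

```text
t 11.75 tcp [482.1 293.6 211.8] jaw -81.2 F [-0.3  0.5 -0.2] open 93.1 q [ 0.46  0.02  1.64 -0.01  1.46  1.88]
 turn total (deg, tool) [-1.45  0.01  0.08]  shift old axes cm [-0.14 13.24  2.18]  shift new axes cm [-0.13 13.18  2.52]
t: 12.55
tool_pos: [0.5115, 0.2998, 0.0987]
orientation: [-1.272, 1.094, -1.098]
force: [0.7, 0.4, -0.3]
opening: 0.0928
t 12.55 tcp [511.5 299.8  98.7] jaw -81.32 F [ 0.7  0.4 -0.3] open 92.8 q [ 0.44  0.2   1.65 -0.    1.28  1.86]
 turn total (deg, tool) [-0.32 -0.12 -0.06]  shift old axes cm [ 0.04  7.17 -0.52]  shift new axes cm [ 0.04  7.17 -0.48]
```

```bash
python3 -m creep '[[[0,0,1.0,-0.4,-0.3,-0.1,0],[0,0,2.5,-0.1,0,0,0],[0,0,2.0,0,0,0,0],[0,0,1.0,0,0,0,0],[0,0,0.4,0,0,0,0],[0,0,0,0,0,0,0],[0,0,0,0,0,0,0],[0,0,0,0,0,0,0]]]' 40
python3 - <<'E'
from h import *
go([.5068,.2987,.027],98.8)
E
```

```text
t: 13.35
tool_pos: [0.5105, 0.3018, 0.0343]
orientation: [-1.266, 1.09, -1.096]
force: [-1.2, -0.7, -0.4]
opening: 0.0932
t 13.35 tcp [510.5 301.8  34.3] jaw -81.16 F [-1.2 -0.7 -0.4] open 93.2 q [0.45 0.28 1.7  0.   1.16 1.86]
 turn total (deg, tool) [-0.66  0.04 -0.28]  shift old axes cm [ 0.25  0.72 -0.42]  shift new axes cm [ 0.25  0.73 -0.41]
```

```bash
python3 -m creep '[[[0,0.2,0.5,-0.3,-0.5,0,-0.2],[0,0,0,0,0,0,0],[1,0,0,0,0,0,0],[1,0,0,0,0,0,0],[1,0,0,0,0,0,0],[1,0,0,0,0,0,0],[1,0,0,0,0,0,0],[1,0,0,0,0,0,0]]]' 50
python3 - <<'E'
from h import *
go([.5068,.2987,.027],98.8)
E
```

```text
t: 14.15
tool_pos: [0.5091, 0.2998, 0.031]
orientation: [-1.273, 1.092, -1.096]
force: [0.6, -0.1, 0.5]
opening: 0.0495
t 14.15 tcp [509.1 299.8  31. ] jaw -81.16 F [ 0.6 -0.1  0.5] open 49.5 q [0.45 0.28 1.7  0.   1.16 1.86]
 turn total (deg, tool) [-0.31  0.04 -0.12]  shift old axes cm [ 0.08  0.39 -0.25]  shift new axes cm [ 0.08  0.4  -0.25]
```

Still closing.

```bash
python3 -m creep '[[[1,0,0,0,0,0,0],[1,0,0,0,0,0,0],[1,0,0,0,0,0,0],[1,0,0,0,0,0,0],[1,0,-0.5,0,0,0,0],[1,0,-2,0,0,0,0],[1,0,-3,0,0,0,0],[1,0,-4,0,0,0,0]]]' 50
python3 -m creep '[[[1,0,-2,0,0,0,0],[1,0,-1,0,0,0,0],[1,0,0,0,0,0,0],[1,0,0,0,0,0,0],[1,0,0,0,0,0,0],[1,0,0,0,0,0,0],[1,0,0,0,0,0,0],[1,0,0,0,0,0,0]]]' 50
cat > w.py <<'E'
from h import *
c=cam('wrist'); s=readout.read_state(); R=Ro.from_rotvec(s['orientation']).as_matrix()
h=cv2.cvtColor(c['frame'],cv2.COLOR_RGB2HSV).astype(int); np.savez('w9.npz',**c)
m=((h[...,0]<14)&(h[...,1]>170)&(h[...,2]>90)); m[:150]=0; m[330:]=0; m[:,:250]=0; m[:,400:]=0
v,u=np.nonzero(m); print('orange',u.min(),u.max(),v.min(),v.max(),m.sum())
for r in range(60,300,15): print(r,[tuple(map(int,h[r,i])) for i in (280,300,310,320,330,340,360)])
go([.5068,.2987,.027],70.2)
E
python3 w.py
```

```text
t: 14.95
tool_pos: [0.5032, 0.2969, 0.1208]
orientation: [-1.287, 1.1, -1.093]
force: [0.4, 0.6, -0.4]
opening: 0.0241
t: 15.75
tool_pos: [0.5039, 0.2973, 0.1536]
orientation: [-1.285, 1.099, -1.093]
force: [-0.4, 0.5, -0.4]
opening: 0.0236
orange 289 350 264 324 3466
60 [(16, 106, 115), (17, 108, 149), (17, 109, 152), (17, 108, 153), (16, 109, 154), (16, 108, 153), (17, 108, 154)]
75 [(16, 105, 107), (13, 121, 103), (13, 119, 103), (13, 116, 110), (14, 118, 115), (14, 114, 119), (17, 108, 151)]
90 [(16, 103, 106), (12, 128, 98), (11, 125, 96), (10, 122, 96), (11, 125, 100), (11, 122, 98), (17, 111, 204)]
105 [(17, 109, 175), (11, 128, 98), (11, 130, 106), (11, 122, 96), (11, 122, 100), (11, 125, 98), (16, 111, 197)]
120 [(17, 111, 199), (11, 128, 102), (12, 126, 105), (11, 124, 97), (12, 125, 100), (12, 125, 100), (17, 112, 203)]
135 [(17, 111, 214), (11, 128, 100), (11, 126, 103), (11, 126, 97), (12, 125, 100), (12, 122, 100), (16, 111, 209)]
150 [(17, 111, 215), (11, 126, 101), (11, 129, 109), (11, 124, 97), (12, 126, 101), (12, 125, 100), (16, 112, 210)]
165 [(17, 106, 139), (11,
[... 530 characters left out ...]
 (17, 112, 214)]
240 [(16, 108, 146), (11, 125, 98), (11, 126, 97), (11, 124, 97), (11, 125, 100), (12, 124, 101), (16, 112, 210)]
255 [(17, 109, 157), (11, 125, 98), (11, 128, 98), (10, 122, 96), (11, 126, 99), (11, 125, 100), (16, 112, 211)]
270 [(15, 74, 141), (11, 178, 132), (11, 175, 124), (11, 176, 133), (11, 176, 133), (11, 174, 133), (16, 99, 195)]
285 [(20, 24, 125), (11, 177, 131), (11, 180, 132), (11, 171, 124), (11, 171, 124), (11, 173, 124), (17, 34, 120)]
t 15.8 tcp [503.8 297.3 153.5] jaw -81.16 F [-0.6 -0.3 -1.7] open 23.9 q [0.45 0.14 1.61 0.   1.39 1.86]
 turn total (deg, tool) [ 0.41 28.64  0.2 ]  shift old axes cm [-0.12 12.65  0.42]  shift new axes cm [-0.24 12.65  0.24]
```

```bash
cat > w2.py <<'E'
from h import *
import sys
c=dict(np.load('w9.npz')) if len(sys.argv)<2 else cam('wrist')
h=cv2.cvtColor(c['frame'],cv2.COLOR_RGB2HSV).astype(int)
m=((h[...,0]<=14)&(h[...,1]>112)&(h[...,2]<125)&(h[...,1]<140)); m[:,:270]=0; m[:,370:]=0; m[262:]=0
m=cv2.morphologyEx(m.astype(np.uint8),cv2.MORPH_OPEN,np.ones((5,5)))
n,l,st,ce=cv2.connectedComponentsWithStats(m); i=1+st[1:,4].argmax(); m=l==i
M=np.array([[1,0,0],[0,-.2412,.9705],[0,-.9705,-.2412]]).T; o=np.array([-.0004,-.155,.0664]); Kt=np.linalg.inv(c['intrinsics'])
M=np.array([[1,0,0],[0,-.2412,.9705],[0,-.9705,-.2412]])
def tool(uv,y):
    d=M@Kt@np.array([*uv,1.]); return np.round((o+d*(y-o[1])/d[1])*1e3,1)
print('comp',st[i])
for r in (st[i,1]+4,120,160,200,245):
    w=np.nonzero(m[r])[0]; print(r,w.min(),w.max(),[tool((k,r),.0275-.014*(245-r)*0) [0::2].tolist() for k in (w.min(),w.max())])
for y in (.024,.028,.032): print('nose tool (x,z) if at y',y,tool((ce[i][0],st[i,1]),y)[[0,2]])
for y in (.010,.0135,.017): print('handle front foot',y,tool((320,263.5),y)[[0,2]])
E
python3 w2.py
```

```text
comp [ 295   75   53  187 9572]
79 295 347 [[-11.5, 93.6], [11.9, 93.6]]
120 296 346 [[-11.3, 75.9], [11.7, 75.9]]
160 295 345 [[-12.0, 57.8], [11.6, 57.8]]
200 295 345 [[-12.3, 38.8], [11.9, 38.8]]
245 295 344 [[-12.7, 16.2], [11.7, 16.2]]
nose tool (x,z) if at y 0.024 [-0.1 94.7]
nose tool (x,z) if at y 0.028 [-0.  95.3]
nose tool (x,z) if at y 0.032 [-0. 96.]
handle front foot 0.01 [-0.2 12.3]
handle front foot 0.0135 [-0.2 11.1]
handle front foot 0.017 [-0.2 10. ]
```

```bash
cat >> board.py <<'E'
a=np.radians(-19.8); U=np.array([np.cos(a),np.sin(a)]); N=np.array([-U[1],U[0]]); O=np.array([.66835,-.00879])-.0007*U
def B(x,y,z): return [*(O+U*x/1e3+N*y/1e3),z/1e3]
def bf(P): return np.round(np.c_[(P[:,:2]-O)@U,(P[:,:2]-O)@N]*1e3,1).tolist()
def now():
    s=readout.read_state(); print('TCP in board frame',bf(s['tool_pos'][None]),round(s['tool_pos'][2]*1e3,1))
E
python3 - <<'E'
from board import *
c=dict(np.load('w7.npz'))
print('tile corners',bf(ray(c,[[281,150],[355,149],[284,296],[351,296]],.030)))
print('plate far/near',bf(ray(c,[[246,131],[390,131],[258,400],[379,399]],.008)))
print('lines',bf(ray(c,[[297,310],[340,310],[297,395],[340,395]],.008)))
print('now',bf(readout.read_state()['tool_pos'][None]),B(-170,.2,0))
go(B(-170,.2,150),70.2); steps(B(-170,.2,150),70.2,7)
E
```

```text
tile corners [[57.0, 26.3], [57.7, -25.8], [-53.5, 26.7], [-53.6, -25.3]]
plate far/near [[70.2, 54.3], [70.3, -53.8], [-164.3, 54.6], [-163.4, -54.8]]
lines [[-75.8, 18.1], [-75.9, -18.3], [-159.1, 19.3], [-159.2, -19.5]]
now [[-257.8, 232.2]] [np.float64(0.5078094003235628), np.float64(0.049220739139662094), 0.0]
t 15.8 tcp [503.8 297.3 153.5] jaw -81.16 F [-0.6 -0.3 -1.7] open 23.9 q [0.45 0.14 1.61 0.   1.39 1.86]
 turn total (deg, tool) [ 0.41 28.64  0.2 ]  shift old axes cm [24.57  0.42 -3.41]  shift new axes cm [23.2   0.35  8.78]
turn y per row 4.09
[ 3.51  0.06 -0.49]
[ 3.54  0.06 -0.24]
[3.54 0.06 0.02]
[3.53 0.05 0.27]
[3.51 0.05 0.52]
[3.46 0.05 0.77]
[3.4  0.05 1.02]
```

The wedge is held straight. The tile's near end is at board x = -53.5 and its far end is against the far wall, so the nose target is about -8.5. Carry it to the bare end.

```bash
python3 -m creep '[[[1,3.5,0,-0.5,0.4,4.1,0.2],[1,3.5,0,-0.2,0,4.1,0],[1,3.5,0,0,0,4.1,0],[1,3.5,0,0.3,0,4.1,0],[1,3.5,0,0.5,0,4.1,0],[1,3.4,0,0.8,0,4.1,0],[1,2.4,0,0.7,0,4.0,0],[1,0,0,0,0,0,0]]]' 50
python3 - <<'E'
from board import *
now(); go(B(-170,.2,100),70.2)
E
```

```text
t: 16.6
tool_pos: [0.5057, 0.0541, 0.1516]
orientation: [-1.016, 1.472, -1.469]
force: [-0.9, 1.0, -0.6]
opening: 0.0237
TCP in board frame [[-173.7, 4.1]] 151.6
t 16.6 tcp [505.7  54.1 151.6] jaw -110.72 F [-0.9  1.  -0.6] open 23.7 q [ 0.   -0.07  1.83  0.    1.38  1.94]
 turn total (deg, tool) [ 0.1  -0.92 -0.04]  shift old axes cm [0.39 5.16 0.38]  shift new axes cm [0.39 5.16 0.37]
```

```bash
python3 -m creep '[[[1,0.2,1.5,0.2,0,-0.9,0],[1,0.2,2.5,0.2,0,0,0],[1,0,2.5,0,0,0,0],[1,0,1.3,0,0,0,0],[1,0,0.5,0,0,0,0],[1,0,0,0,0,0,0],[1,0,0,0,0,0,0],[1,0,0,0,0,0,0]]]' 50
cat > w3.py <<'E'
from board import *
now(); go(B(-170,.2,39),70.2)
c=cam('wrist'); np.savez('w10.npz',**c)
h=cv2.cvtColor(c['frame'],cv2.COLOR_RGB2HSV).astype(int)
z=readout.read_state()['tool_pos'][2]-.0275
for r in (85,100,130,170,220): 
    bl=(h[r,:,0]>95)&(h[r,:,0]<130)&(h[r,:,1]>80); wd=(h[r,:,0]<=16)&(h[r,:,1]>90)&(h[r,:,2]<140); wd[:270]=0; wd[370:]=0
    b=np.nonzero(bl)[0]; w=np.nonzero(wd)[0]
    li=(h[r,:,1]<75)&(h[r,:,2]>110)&(np.arange(640)>b.min())&(np.arange(640)<b.max()) if len(b) else []
    print(r,'blue',(b.min(),b.max()) if len(b) else None,'wood',(w.min(),w.max()) if len(w) else None,'white',np.nonzero(li)[0][[0,-1]] if np.any(li) else None)
    if len(b): print('   plate edges',bf(ray(c,[[b.min(),r],[b.max(),r]],.008)))
    if len(w): print('   wood edges',bf(ray(c,[[w.min(),r],[w.max(),r]],z)))
E
python3 w3.py
```

```text
t: 17.4
tool_pos: [0.5085, 0.053, 0.0636]
orientation: [-1.032, 1.452, -1.447]
force: [-1.4, -0.6, -0.9]
opening: 0.0236
TCP in board frame [[-170.6, 4.0]] 63.6
t 17.4 tcp [508.5  53.   63.6] jaw -109.06 F [-1.4 -0.6 -0.9] open 23.6 q [0.   0.04 1.9  0.   1.2  1.9 ]
 turn total (deg, tool) [ 0.08  0.74 -0.14]  shift old axes cm [0.38 2.46 0.06]  shift new axes cm [0.38 2.46 0.06]
85 blue (np.int64(225), np.int64(434)) wood (np.int64(297), np.int64(346)) white [289 369]
   plate edges [[-76.7, 54.6], [-75.4, -54.1]]
   wood edges [[-80.0, 15.4], [-79.8, -6.6]]
100 blue (np.int64(225), np.int64(432)) wood (np.int64(297), np.int64(346)) white [289 368]
   plate edges [[-84.1, 54.9], [-82.8, -53.6]]
   wood edges [[-86.4, 15.4], [-86.2, -6.8]]
130 blue (np.int64(227), np.int64(430)) wood (np.int64(297), np.int64(345)) white [290 367]
   plate edges [[-99.3, 54.6], [-97.9, -53.9]]
   wood edges [[-99.5, 15.5], [-99.3, -6.7]]
170 blue (np.int64(229), np.int64(426)) wood (np.int64(297), np.int64(345)) white [290 365]
   plate edges [[-120.4, 54.5], [-119.0, -53.4]]
   wood edges [[-117.8, 15.5], [-117.5, -7.2]]
220 blue (np.int64(231), np.int64(422)) wood (np.int64(297), np.int64(344)) white [290 363]
   plate edges [[-148.3, 54.6], [-147.0, -53.4]]
   wood edges [[-142.0, 15.6], [-141.7, -7.4]]
```

```bash
python3 -m creep '[[[1,0.2,0.4,0,0,0.5,0],[1,0.2,0.5,0,0,0,0],[1,0,0.4,0,0,0,0],[1,0,0.3,0,0,0,0],[1,0,0,0,0,0,0],[1,0,0,0,0,0,0],[1,0,0,0,0,0,0],[1,0,0,0,0,0,0]]]' 50
python3 w3.py
```

```text
t: 18.25
tool_pos: [0.5089, 0.0486, 0.0484]
orientation: [-1.022, 1.456, -1.456]
force: [-0.1, -0.3, -0.4]
opening: 0.0238
TCP in board frame [[-168.8, -0.0]] 48.4
t 18.25 tcp [508.9  48.6  48.4] jaw -109.64 F [-0.1 -0.3 -0.4] open 23.8 q [-0.01  0.06  1.91  0.    1.17  1.91]
 turn total (deg, tool) [-0.14  0.16 -0.22]  shift old axes cm [-0.02  0.94 -0.12]  shift new axes cm [-0.02  0.94 -0.12]
85 blue (np.int64(207), np.int64(432)) wood (np.int64(297), np.int64(346)) white [277 362]
   plate edges [[-76.2, 54.9], [-76.0, -53.8]]
   wood edges [[-77.9, 10.6], [-77.9, -11.5]]
100 blue (np.int64(208), np.int64(431)) wood (np.int64(297), np.int64(346)) white [277 362]
   plate edges [[-83.1, 54.9], [-82.9, -53.8]]
   wood edges [[-84.3, 10.7], [-84.3, -11.6]]
130 blue (np.int64(210), np.int64(429)) wood (np.int64(297), np.int64(346)) white [278 361]
   plate edges [[-97.2, 54.9], [-96.9, -53.8]]
   wood edges [[-97.5, 10.8], [-97.4, -11.9]]
170 blue (np.int64(213), np.int64(426)) wood (np.int64(297), np.int64(345)) white [279 360]
   plate edges [[-116.8, 54.6], [-116.5, -53.7]]
   wood edges [[-115.8, 11.1], [-115.8, -11.7]]
220 blue (np.int64(216), np.int64(422)) wood (np.int64(297), np.int64(344)) white [280 359]
   plate edges [[-142.8, 54.7], [-142.4, -53.4]]
   wood edges [[-140.0, 11.3], [-140.0, -11.7]]
```

Aligned to within 1 mm. Lower onto the plate.

```bash
python3 -m creep '[[[1,-0.08,0.4,0,0,0.1,-0.2],[1,0,0.3,0,0,0,0],[1,0,0.15,0,0,0,0],[1,0,0.1,0,0,0,0],[1,0,0,0,0,0,0],[1,0,0,0,0,0,0],[1,0,0,0,0,0,0],[1,0,0,0,0,0,0]]]' 50
python3 - <<'E'
from board import *
now(); go(B(-170,.2,39),70.2)
E
python3 -m creep '[[[1,0,0.1,0,0,0,0],[1,0,0.1,0,0,0,0],[1,0,0,0,0,0,0],[1,0,0,0,0,0,0],[1,0,0,0,0,0,0],[1,0,0,0,0,0,0],[1,0,0,0,0,0,0],[1,0,0,0,0,0,0]]]' 50
python3 - <<'E'
from board import *
now(); go(B(-170,.2,39),70.2); print(readout.read_state()['wrist_torque'])
E
```

```text
t: 19.1
tool_pos: [0.5097, 0.0496, 0.039]
orientation: [-1.024, 1.455, -1.46]
force: [-0.3, -0.1, 0.9]
opening: 0.0238
TCP in board frame [[-168.4, 1.2]] 39.0
t 19.1 tcp [509.7  49.6  39. ] jaw -109.73 F [-0.3 -0.1  0.9] open 23.8 q [-0.    0.07  1.91 -0.    1.15  1.91]
 turn total (deg, tool) [-0.19  0.07 -0.02]  shift old axes cm [ 0.1  -0.   -0.16]  shift new axes cm [ 0.1  -0.   -0.16]
t: 19.9
tool_pos: [0.5102, 0.0497, 0.0389]
orientation: [-1.024, 1.455, -1.46]
force: [-0.6, 0.9, 0.9]
opening: 0.0239
TCP in board frame [[-167.9, 1.4]] 38.9
t 19.9 tcp [510.2  49.7  38.9] jaw -109.73 F [-0.6  0.9  0.9] open 23.9 q [-0.    0.08  1.91 -0.    1.15  1.91]
 turn total (deg, tool) [-0.21  0.07 -0.03]  shift old axes cm [ 0.12 -0.01 -0.21]  shift new axes cm [ 0.12 -0.01 -0.21]
[ 0.01191812  0.06545516 -0.04488241]
```

```bash
python3 -m creep '[[[1,0,0.05,0.3,0,0,0],[1,0,0.05,0.4,0,0,0],[1,0,0.05,0.4,0,0,0],[1,0,0.05,0.4,0,0,0],[1,0,0.05,0.4,0,0,0],[1,0,0.05,0.3,0,0,0],[1,0,0.05,0,0,0,0],[1,0,0.05,0,0,0,0]]]' 50
python3 w3.py
```

```text
t: 20.7
tool_pos: [0.5329, 0.043, 0.0389]
orientation: [-1.022, 1.454, -1.459]
force: [-4.4, 0.8, 7.6]
opening: 0.0236
TCP in board frame [[-144.3, 2.9]] 38.9
t 20.7 tcp [532.9  43.   38.9] jaw -109.68 F [-4.4  0.8  7.6] open 23.6 q [-0.02  0.13  1.85  0.    1.15  1.9 ]
 turn total (deg, tool) [-0.26  0.12 -0.13]  shift old axes cm [ 0.27 -0.02 -2.58]  shift new axes cm [ 0.27 -0.01 -2.57]
85 blue (np.int64(208), np.int64(443)) wood None white [269 388]
   plate edges [[-52.9, 54.6], [-52.8, -53.6]]
100 blue (np.int64(208), np.int64(442)) wood None white [294 364]
   plate edges [[-59.4, 55.0], [-59.3, -53.6]]
130 blue (np.int64(210), np.int64(440)) wood (np.int64(297), np.int64(334)) white [281 369]
   plate edges [[-72.9, 55.0], [-72.7, -53.7]]
   wood edges [[-72.9, 13.6], [-72.9, -3.5]]
170 blue (np.int64(213), np.int64(437)) wood (np.int64(297), np.int64(345)) white [282 368]
   plate edges [[-91.6, 54.8], [-91.4, -53.7]]
   wood edges [[-91.3, 13.9], [-91.2, -8.9]]
220 blue (np.int64(216), np.int64(433)) wood (np.int64(297), np.int64(344)) white [283 366]
   plate edges [[-116.2, 54.9], [-116.0, -53.5]]
   wood edges [[-115.5, 14.2], [-115.4, -8.9]]
```

```bash
python3 -m creep '[[[1,0.1,0.02,0.2,0,0.1,0],[1,0.1,0.02,0.3,0,0,0],[1,0,0.02,0.3,0,0,0],[1,0,0.02,0.3,0,0,0],[1,0,0.02,0.3,0,0,0],[1,0,0.02,0.2,0,0,0],[1,0,0,0,0,0,0],[1,0,0,0,0,0,0]]]' 50
python3 w3.py
```

```text
t: 21.55
tool_pos: [0.5479, 0.0359, 0.0389]
orientation: [-1.022, 1.457, -1.458]
force: [-3.1, 2.4, 5.3]
opening: 0.0235
TCP in board frame [[-127.7, 1.3]] 38.9
t 21.55 tcp [547.9  35.9  38.9] jaw -109.77 F [-3.1  2.4  5.3] open 23.5 q [-0.03  0.17  1.81  0.    1.16  1.89]
 turn total (deg, tool) [-0.15  0.03 -0.16]  shift old axes cm [ 0.11 -0.02 -4.23]  shift new axes cm [ 0.11 -0.01 -4.23]
85 blue (np.int64(204), np.int64(440)) wood None white [256 390]
   plate edges [[-36.4, 54.7], [-36.4, -53.8]]
100 blue (np.int64(205), np.int64(439)) wood None white [256 387]
   plate edges [[-42.9, 54.7], [-42.9, -53.8]]
130 blue (np.int64(207), np.int64(437)) wood None white [279 366]
   plate edges [[-56.3, 54.7], [-56.3, -53.9]]
170 blue (np.int64(210), np.int64(434)) wood None white [279 365]
   plate edges [[-75.0, 54.6], [-74.9, -53.8]]
220 blue (np.int64(213), np.int64(430)) wood (np.int64(297), np.int64(344)) white [280 363]
   plate edges [[-99.7, 54.8], [-99.6, -53.6]]
   wood edges [[-98.9, 12.6], [-98.9, -10.5]]
```

```bash
python3 -m creep '[[[1,0,0.02,0.2,0,0,0],[1,0,0.02,0.3,0,0,0],[1,0,0.02,0.3,0,0,0],[1,0,0.02,0.3,0,0,0],[1,0,0.02,0.3,0,0,0],[1,0,0.02,0.3,0,0,0],[1,0,0.02,0.3,0,0,0],[1,0,0,0,0,0,0]]]' 50
python3 w3.py
cat > tile.py <<'E'
from board import *
c=cam('wrist'); P=pts(c); h=cv2.cvtColor(c['frame'],cv2.COLOR_RGB2HSV).astype(int)
m=(h[...,1]<60)&(h[...,2]>90)&(P[...,2]>.022)&(P[...,2]<.05); m[260:]=0
q=P[m]; x=(q[:,:2]-O)@U*1e3; y=(q[:,:2]-O)@N*1e3
k=(np.abs(y)<24)&(x>-60)&(x<62); A=np.c_[x[k],y[k],np.ones(k.sum())]; s=np.linalg.lstsq(A,q[k,2]*1e3,rcond=None)[0]
print('tile plane n',k.sum(),'slope',s,'z near end',s@[-54,0,1],'z far',s@[57,0,1],'x range',x[k].min(),x[k].max())
T=cam('scene','sf'); np.savez('sf.npz',**T)
E
python3 tile.py
```

```text
t: 22.4
tool_pos: [0.5665, 0.0299, 0.0391]
orientation: [-1.024, 1.458, -1.456]
force: [0.5, 0.1, 2.3]
opening: 0.0237
TCP in board frame [[-108.2, 1.9]] 39.1
t 22.4 tcp [566.5  29.9  39.1] jaw -109.7 F [0.5 0.1 2.3] open 23.7 q [-0.04  0.22  1.76  0.    1.17  1.87]
 turn total (deg, tool) [-0.02  0.1  -0.18]  shift old axes cm [ 0.16  0.01 -6.18]  shift new axes cm [ 0.17  0.01 -6.18]
85 blue (np.int64(205), np.int64(441)) wood None white [257 389]
   plate edges [[-17.0, 54.9], [-16.9, -53.6]]
100 blue (np.int64(206), np.int64(440)) wood None white [257 388]
   plate edges [[-23.5, 54.9], [-23.4, -53.6]]
130 blue (np.int64(208), np.int64(438)) wood None white [258 386]
   plate edges [[-37.0, 54.9], [-36.8, -53.7]]
170 blue (np.int64(211), np.int64(435)) wood None white [271 376]
   plate edges [[-55.6, 54.8], [-55.5, -53.7]]
220 blue (np.int64(215), np.int64(431)) wood (np.int64(297), np.int64(343)) white [282 364]
   plate edges [[-80.4, 54.5], [-80.2, -53.5]]
   wood edges [[-79.5, 13.2], [-79.5, -9.3]]
tile plane n 14585 slope [-3.62670248e-02 -6.63302229e-04  3.18586475e+01] z near end 33.817066814495256 z far 29.791427057932488 x range -51.79829782972772 10.941948895239642
```

```bash
python3 -m creep '[[[1,0.05,0.02,0.2,0,0,0],[1,0.05,0.02,0.25,0,0,0],[1,0,0.02,0,0,0,0],[1,0,0.0,0,0,0,0],[1,0,0,0,0,0,0],[1,0,0,0,0,0,0],[1,0,0,0,0,0,0],[1,0,0,0,0,0,0]]]' 50
python3 w3.py | sed -n '1,3p;$p'; python3 tile.py
```

```text
t: 23.35
tool_pos: [0.5699, 0.028, 0.0391]
orientation: [-1.024, 1.459, -1.455]
force: [-1.6, 0.5, 2.9]
opening: 0.0238
TCP in board frame [[-104.4, 1.2]] 39.1
t 23.35 tcp [569.9  28.   39.1] jaw -109.68 F [-1.6  0.5  2.9] open 23.8 q [-0.04  0.22  1.75  0.    1.17  1.87]
 turn total (deg, tool) [ 0.01  0.12 -0.2 ]  shift old axes cm [ 0.09  0.02 -6.56]  shift new axes cm [ 0.1   0.01 -6.56]
   wood edges [[-75.7, 9.1], [-75.6, -10.5]]
tile plane n 15545 slope [-4.23484725e-02  1.39009736e-04  3.22134329e+01] z near end 34.500250363164795 z far 29.79956992087659 x range -51.97878849681619 14.700772749250003
```

```bash
python3 -m creep '[[[1,0,0.03,0.15,0,0,0],[1,0,0.02,0,0,0,0],[1,0,0,0,0,0,0],[1,0,0,0,0,0,0],[1,0,0,0,0,0,0],[1,0,0,0,0,0,0],[1,0,0,0,0,0,0],[1,0,0,0,0,0,0]]]' 50
python3 w3.py | sed -n '1,3p;$p'; python3 tile.py
python3 - <<'E'
from h import *
S=np.load('sf.npz')['frame']; T0=np.load('top0.npz')['frame']; T=cam('top')['frame']; W=cam('wrist')['frame']
a=cv2.resize(S[170:320,270:470],(400,300),interpolation=2); b=cv2.resize(T[80:320,130:450],(400,300)); c=cv2.resize(W,(400,300)); d=cv2.resize(S,(400,300))
cv2.imwrite('pics/fin.png',np.vstack([np.hstack([a,b]),np.hstack([c,d])])[:,:,::-1])
E
```

```text
t: 24.3
tool_pos: [0.5711, 0.0277, 0.0392]
orientation: [-1.024, 1.46, -1.454]
force: [-2.8, 0.1, 4.2]
opening: 0.0238
TCP in board frame [[-103.1, 1.3]] 39.2
t 24.3 tcp [571.1  27.7  39.2] jaw -109.68 F [-2.8  0.1  4.2] open 23.8 q [-0.04  0.23  1.74  0.    1.17  1.87]
 turn total (deg, tool) [ 0.06  0.12 -0.2 ]  shift old axes cm [ 0.1   0.02 -6.69]  shift new axes cm [ 0.11  0.02 -6.69]
   plate edges [[-75.3, 54.4], [-75.1, -53.5]]
tile plane n 15861 slope [-4.41143153e-02 -7.73569264e-04  3.23275423e+01] z near end 34.709715324127366 z far 29.813026330321243 x range -51.940656484993106 16.07900965019333
```

View pics/fin.png

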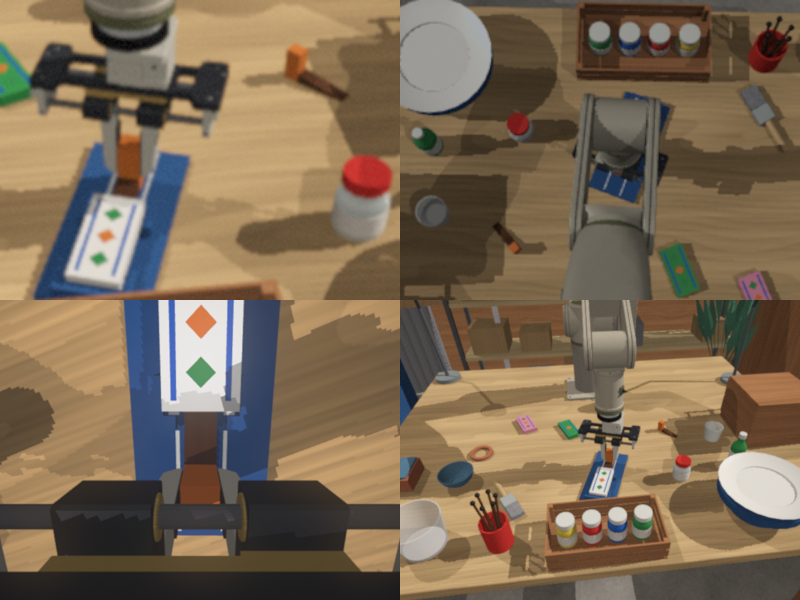

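The final views show the wedge centred under the tile's near end and held in the gripper, the far end down, and the bystanders where they were. The lift is about 4.9 mm, so I'm handing in.

```bash
python3 -c "
from plant import robot,readout
print(readout.read_state()['force'],robot.close_job())"
```

```text
the job is handed in; nothing more can be done
[-1.6234708   0.55062039  4.96261672] None
```

I laid the tile face up in the pocket and released it. Then I took the larger wedge by its orange handle, set it on the board's bare end, and pushed it nose first under the tile. The job was handed in at about 24.5 s of the 59 s allowed, with the wedge still held in the gripper.

**Lift:** the wrist camera's depth puts the near end up about 4.9 mm by slope and about 4.7 mm by height. The wedge's position predicts about 5.1 mm: the nose is about 46 mm past where the tile's near end sat when seated.

**Far end:** the fitted tile plane gives a top height of 29.8 mm there, against 30 mm for a seated tile. That end was out of the camera's view, so this is extrapolated from the visible part of the tile.

**Wedge:** it is flat on the plate, with under 0.1° of pitch and the tool height within 0.3 mm of first contact. It sits about 1 mm off the channel's centre, with a light load of roughly 3 N back and 4–5 N up.

**Force limits:** no force reading I took came near the limits, and the largest was about 9 N during the push.

**Bystanders:** they look unmoved in the final pictures. I checked them only by eye, and the bowl and ring appear only in the scene view.

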